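# Rock a jammed tube block out of a dry bath and hold it clear

## Task

The aluminium tube block is held fast in the dry bath by two stiff orange jaws, so pulling it straight up does not free it. Grip its blue handle and rock the block side to side, leaning it firmly first against one jaw and then the other so that it pushes both back, then lift it upright until its underside is just clear above the jaws, and finish while still holding it there, over the bath and no longer touching it. Leave all the other things on the bench undisturbed.

Things in the scene. Friction and masses are not known exactly. Their poses are not given: they have to be found in the camera images.
- dry_bath: Dry bath heater fixed to the bench: white and grey box 170 (x) x 190 (y) x 70 mm high, small display on its -x side. Origin: centre of its underside, on the bench; x runs along the well, y from the right to the left jaw, z up. On its top, at +y and -y, stand grey jaw guides 50 mm (x) wide, 57 to 87 mm off the centre line, up to 127 mm high; an orange jaw slides in each.
- well_floor (a point): Centre of the floor of the bath's well, 45 mm above the bench. The well is 84 (x) x 34 (y) mm and 25 mm deep, open at the top. The block has 2 mm play on each side in it and can be leaned about its x axis, towards either jaw, by about 0.18 rad before the rim stops it. Axes as the bath.
- tube_block: Loose single-row aluminium tube block, about 0.5 kg, standing in the well, long side along it. Origin: centre of its underside; z up. Foot 74 x 20 x 4 mm; body 80 (x) x 30 (y) mm, from 4 to 60 mm up; neck 80 (x) x 20 (y) mm, from 60 to 82 mm up, so a 5 mm wide shoulder runs along both long sides. The jaw noses hang 6 mm above the shoulders: pulled straight up it rises 6 mm and jams.
- block_handle (a point): Centre of the block's blue handle bar, 131 mm above the block's underside on its axis. Bar 80 (x) x 18 (y) x 18 mm high, on a steel post at each x end, 40 mm of free space beneath. Grip it across its 18 mm width. Axes as the block. Leaning the block about its foot by 0.13 to 0.16 rad (about 5 N sideways here) pushes the jaw on that side clear of the shoulder.
- jaw_left (a joint): How far the orange jaw at the bath's +y side is pushed back, m (0 to 0.009). It slides along the bath's y, stiffly (about 9 N), and stays where left. Its nose is a bar 30 mm (x) wide, 111 to 121 mm above the bench; at 0 its tip is 11 mm from the well's centre line, 1 mm from the block's neck and 4 mm over the shoulder. It starts at 0 to 0.001; from 0.005 on it is clear of the block.
- jaw_right (a joint): The same for the orange jaw at the bath's -y side (it moves towards -y).
- flask_a: Bystander, loose: conical flask with red medium and teal cap, 76 mm foot, 140 mm high, close to the bath's left. Origin: centre of its underside.
- beaker: Bystander, loose: glass beaker, 64 mm wide, 85 mm high, close to the bath's right. Origin: centre of its underside.
- flask_b: Bystander, loose: a second such flask, beyond the bath. Origin: centre of its underside.
- reagent_bottle: Bystander, loose: bottle with blue cap, 66 mm wide, 150 mm high, beyond the bath. Origin: centre of its underside.
- tip_box: Bystander, loose: blue pipette tip box with clear lid, 117 x 82 x 77 mm, beyond the bath. Origin: centre of its underside.
- spare_block: Bystander, loose: spare aluminium tube block without handle, 80 x 30 x 60 mm, on the bench to the right. Origin: centre of its underside.
- waste_bin: Bystander, loose: open yellow bin, 110 x 110 x 90 mm, on the bench to the left. Origin: centre of its underside.

How it is judged:
On the way, in this order (a step that is already met when the one before it is completed fails the run):
1. the block, leaned over in the well, has pushed one jaw back by 3 mm (angle between tube_block's own z axis and vertical above 0.05 rad and z of tube_block in the frame of dry_bath below 0.06 m and value of joint any of jaw_left, jaw_right above 0.003 m), for 0.05 s.
2. leaned over to the other side, still in the well, it has pushed the second jaw back by 3 mm too (angle between tube_block's own z axis and vertical above 0.05 rad and z of tube_block in the frame of dry_bath below 0.06 m and value of joint each of jaw_left, jaw_right above 0.003 m), for 0.05 s.
At the end, for the whole second after the job is handed in: The tube block is held still in the fingers, upright within 0.2 rad, its underside 3 to 64 mm above the top of the jaws (121 mm above the bench) and within 50 mm of straight above the well's centre, not touching the bath (z of tube_block in the frame of dry_bath between 0.124 and 0.185 m and horizontal distance between tube_block and dry_bath below 0.05 m and angle between tube_block's own z axis and vertical below 0.2 rad and linear speed of tube_block below 0.02 m/s and contact force between the fingers and tube_block above 2 N and contact force between tube_block and dry_bath below 0.2 N); the arm keeps its last pose, push and grip.
It fails at once if a bystander is moved by more than 20 mm (distance of any of flask_a, beaker, flask_b, reagent_bottle, tip_box, spare_block, waste_bin from where it was at the start of the episode above 0.02 m).
It also fails if it takes over 58 s, if anything falls off the work surface, if the arm or the gripper's body presses on something with over 40 N, if the wrist force passes 120 N, or if a joint passes its speed limit or range.

## Robot

A 7-joint arm with a two-finger parallel gripper is mounted at the origin on the work surface. World frame = base frame: x ahead of the robot, y to its left, z up, the work surface at z = 0. Lengths are in m, angles in rad, forces in N, time in s.
With the tool pointing down it reaches from about 0.425 to 1.025 m from the base axis. Payload 9.4 kg.
Tool frame: the origin (TCP) lies on the centre line of the jaws, within the pads' length; the fingertips stand 19 mm ahead of it and the grasp point (between the pads) is the TCP (manip.tip_reach is the distance from the TCP to the fingertips, in m); x points along the fingers, y is the direction in which the jaws open and shut, and the axes are right-handed (so a half turn about x gives the same grasp; the last joint's range is limited). The gripper opens to 93 mm and grips with 3 to 60 N. Pads are 15 mm wide; open, the fingers measure 128 mm over their backs; the gripper's body (75 mm by 188 mm) begins 65 mm behind the grasp point.
Start: joints at [-1.427, 0.599, -0.003, 1.599, 0.002, 0.943, -0.08], TCP at [0.159, 0.707, 0.205] pointing down, gripper open.
Joint ranges: [-2.57, 2.57], [-0.35, 1.97], [-1.29, 1.29], [0.11, 2.56], [-1.05, 4.19], [0.11, 1.86], [-2.63, 2.63]. Speed limits (rad/s): [2.22, 2.22, 3.01, 3.01, 3.14, 3.14, 3.14].

## Interface

Orientations are given as a unit quaternion [x, y, z, w].
In Python, from bench import manip, get_image, camera_model, outline_of gives the robot as it stands.
- The arm moves only by the tool step_arm, never from a script. Its argument "rows" is a list of rows, each an object of numbers: "tx", "ty", "tz": the shift along the tool's x, y, z in m; "wx", "wy", "wz": the turn, a rotation vector about the tool's x, y, z in rad. A call has exactly 10 rows; each row shifts and turns the commanded pose from where the row before left it, along the tool's axes as they then stand; what a row does not reach is not made up. A row lasts 1/12 s, in which the tool goes at most 41.7 mm and 7.16 degrees, less where a joint would pass 70% of its speed; a pose out of reach is approached as far as the arm can. A call is refused whole if a number of a shift passes 0.0417 or a number of a turn 0.125, either way. A call with a gripper value outside its range is refused whole. "grip" is the opening in per cent of the stroke, from 0 (shut) to 100 (fully open), set as the call begins (left out, the last holds). The fingers move at their own pace and stop on an object; the grip force is fixed at half the most. Time passes only in rows, so rows that do not move let the fingers close, or fill a call up. It gives the time, the measured TCP pose, the force and the opening at its end, in the units of the state.
- manip.state(): the state, without advancing time (a new reading comes with each control period).
- get_image(name): name is "scene" or "side" or "wrist"; returns the picture (480x640x3 uint8, red, green, blue); there is no depth.
- camera_model(name): a dict with "mtx" (3x3 intrinsics, pixels), "k1" (the pictures are not rectified: a ray, as slopes to the right and down, at radius r is drawn at 1 + k1 r^2 times it, then the intrinsics apply), "rvec" (rotation vector, rad) and "tvec" (3), from world to camera coordinates, as OpenCV has them. Camera axes: x right, y down, z forward; pixel columns grow to the right and rows downward; lengths in m; the calibration is good to about 2 mm. A picture is of the moment at which its call begins: read the wrist's pose just before it. camera_model takes no time and is no camera call; for the wrist camera it gives the pose at the moment of the call.
- manip.hand_in(): hands the job in, once; it reports no verdict.
Trained networks look in the newest picture that a camera, given by its name, has taken for a name from the list of things; names that differ only in an ending like _2 or _b are one class to them, and where a whole thing is asked for, a point or a joint stands for the part that bears it (a point fixed in the world has none). Each returns a list of dicts, best first, with "score" (0 to 1); they miss things now and then, are a little off and sometimes report something else, mostly with a low value. They report only what shows in the picture. A call takes as long as a camera call.
- outline_of(camera, thing): "region" (480x640 bool, what is visible of it) and "pixel" ([row, column] in pixels, amid what is visible of it).
The state is a dict: "t": time; "joint_positions": joint angles; "joint_velocities": joint speeds; "tau": joint torques, N m; "ee_pos": TCP position; "eef_rot": TCP orientation; "ft_force": force on the tool from outside, world axes, zero at the start; "moment": the same for the moment, N m; "grip_width": opening from 0.0 (shut) to 1.0 (fully open).
Only numpy, scipy, OpenCV 4.12 (cv2) and the standard library are available. Lean on these libraries where they do the work, as an engineer would, in place of code of your own. Each camera call takes 0.05 s, during which the arm holds its last target.

## Working session

There is one attempt and no reset: what is moved stays moved. The work goes in short steps, Python scripts to look and compute and a tool call to move; the robot and the scene stay as the last step left them, time stands still between calls to the robot, and variables do not carry over. Pictures are saved under pics/ and viewed, and the job is handed in when it is done.

Besides the shell and the picture viewer there is one more tool, called after "Request:" as a command line: name --argument value ..., lists and objects as JSON in quotes. step_arm: Moves the arm, as the interface text tells. Its arguments: {"type":"object","properties":{"rows":{"type":"array","items":{"type":"object","properties":{"tx":{"type":"number"},"ty":{"type":"number"},"tz":{"type":"number"},"wx":{"type":"number"},"wy":{"type":"number"},"wz":{"type":"number"}}}},"grip":{"type":"number"}},"required":["rows"]}

```bash
mkdir -p pics; ls; python3 - <<'E'
from bench import manip,get_image,camera_model,outline_of
import cv2
s=manip.state();print({k:s[k] for k in('t','ee_pos','eef_rot','ft_force','grip_width')})
for c in('scene','side'):
    cv2.imwrite(f'pics/{c}0.png',get_image(c)[:,:,::-1])
    m=camera_model(c);print(c,m)
    for th in('block_handle','tube_block','dry_bath','jaw_left','jaw_right'):
        print(th,[(round(d['score'],2),d['pixel'],int(d['region'].sum())) for d in outline_of(c,th)][:3])
print(manip.state()['t'])
E
```

```text
pics
{'t': 0.0, 'ee_pos': array([0.15870629, 0.70689344, 0.20456379]), 'eef_rot': array([ 0.07735829,  0.70281145, -0.07844723,  0.70279285]), 'ft_force': array([ 0.16012798, -0.02093215, -0.38520596]), 'grip_width': 1.0019401612966912}
scene {'mtx': array([[528.14610585,   0.        , 316.19926589],
       [  0.        , 528.14610585, 244.16628766],
       [  0.        ,   0.        ,   1.        ]]), 'k1': -0.019814754371397784, 'rvec': array([ 1.88151613,  1.5302747 , -0.67721958]), 'tvec': array([-0.13555505, -0.28503529,  1.97805155])}
block_handle [(0.61, [230.5, 334.1], 459)]
tube_block [(0.98, [226.4, 334.7], 418)]
dry_bath [(0.89, [248.7, 330.2], 3220)]
jaw_left [(0.74, [229.4, 351.2], 182)]
jaw_right [(0.57, [224.5, 317.4], 178)]
side {'mtx': array([[434.19650305,   0.        , 322.7391126 ],
       [  0.        , 434.19650305, 242.77502391],
       [  0.        ,   0.        ,   1.        ]]), 'k1': -0.08704874951216991, 'rvec': array([ 2.26714081, -0.22419523,  0.12847845]), 'tvec': array([-0.54822092,  0.18295813,  1.08293744])}
block_handle [(0.8, [229.7, 298.7], 872)]
tube_block [(0.81, [229.7, 300.0], 840)]
dry_bath [(0.67, [259.1, 297.6], 3534)]
jaw_left [(0.5, [227.3, 300.0], 115)]
jaw_right [(0.58, [241.7, 292.3], 196), (0.15, [294.8, 266.8], 824)]
0.6
```

View pics/scene0.png

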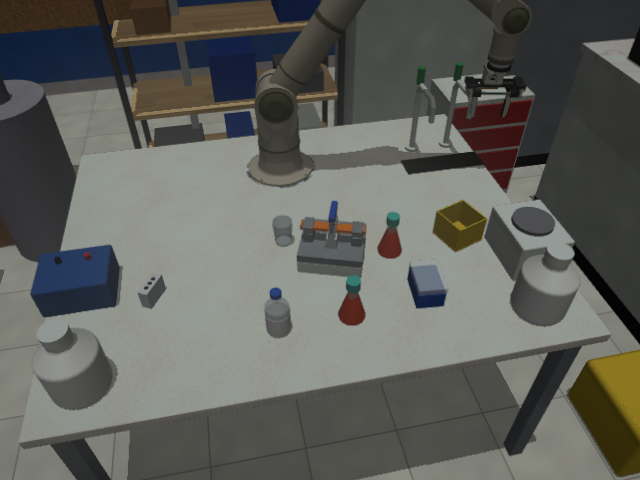

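View pics/side0.png

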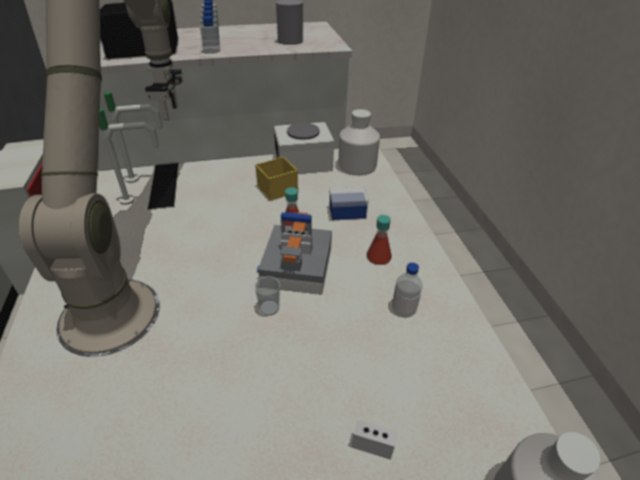

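```bash
cat >h.py <<'E'
import numpy as np,cv2
from bench import manip,get_image,camera_model,outline_of
from scipy.spatial.transform import Rotation as R
def ray(m,px):
    u=np.array([px[1]-m['mtx'][0,2],px[0]-m['mtx'][1,2]])/m['mtx'][0,0]
    x=u.copy()
    for _ in range(20): x=u/(1+m['k1']*(x@x))
    Rm=cv2.Rodrigues(np.array(m['rvec']))[0]
    return -Rm.T@m['tvec'], Rm.T@np.array([x[0],x[1],1])
def atz(m,px,z):
    o,d=ray(m,px); return o+d*(z-o[2])/d[2]
def proj(m,P):
    P=np.atleast_2d(P); Rm=cv2.Rodrigues(np.array(m['rvec']))[0]
    c=P@Rm.T+m['tvec']; x=c[:,:2]/c[:,2:]; x=x*(1+m['k1']*(x**2).sum(1,keepdims=True))
    return x*m['mtx'][0,0]+m['mtx'][:2,2]
E
python3 - <<'E'
from h import *
for c in('scene','side'):
    im=cv2.imread(f'pics/{c}0.png');m=camera_model(c)
    hsv=cv2.cvtColor(im,cv2.COLOR_BGR2HSV)
    b=((abs(hsv[:,:,0].astype(int)-115)<12)&(hsv[:,:,1]>130)&(hsv[:,:,2]>50))
    w=np.zeros_like(b);r=(slice(195,240),slice(270,345)) 
    w[r]=b[r]
    ys,xs=np.nonzero(w);print(c,w.sum(),ys.mean(),xs.mean(),xs.min(),xs.max(),ys.min(),ys.max())
    print(atz(m,[ys.mean(),xs.mean()],.176))
    p=np.c_[ys,xs];
    q=np.array([atz(m,a,.18)[:2] for a in p]);u,s,v=np.linalg.svd(q-q.mean(0));print('dir',v[0],np.ptp((q-q.mean(0))@v[0]))
    x0,y0=(270,180) if c=='scene' else (240,180)
    cv2.imwrite(f'pics/{c}0c.png',cv2.resize(im[y0:y0+120,x0:x0+150],None,fx=5,fy=5,interpolation=cv2.INTER_CUBIC))
for t in('flask_a','beaker'):
    for d in outline_of('scene',t)[:3]:
        print(t,d['score'],d['pixel'],atz(camera_model('scene'),d['pixel'],.05))
E
```

```text
scene 99 209.92929292929293 332.73737373737373 329 336 201 218
[0.49301551 0.08793709 0.176     ]
dir [ 0.94292761 -0.33299778] 0.07858764831215229
side 326 214.96319018404907 314.5950920245399 282 344 207 222
[0.55338203 0.08691771 0.176     ]
dir [-0.99990679  0.01365359] 0.16726126240187694
flask_a 0.77 [243.0, 391.7] [0.53423401 0.26295392 0.05      ]
flask_a 0.61 [304.9, 349.7] [0.74530219 0.07875646 0.05      ]
beaker 0.86 [230.6, 287.2] [ 0.41182306 -0.0372167   0.05      ]
beaker 0.69 [230.2, 346.8] [0.44890997 0.14436194 0.05      ]
```

View pics/scene0c.png

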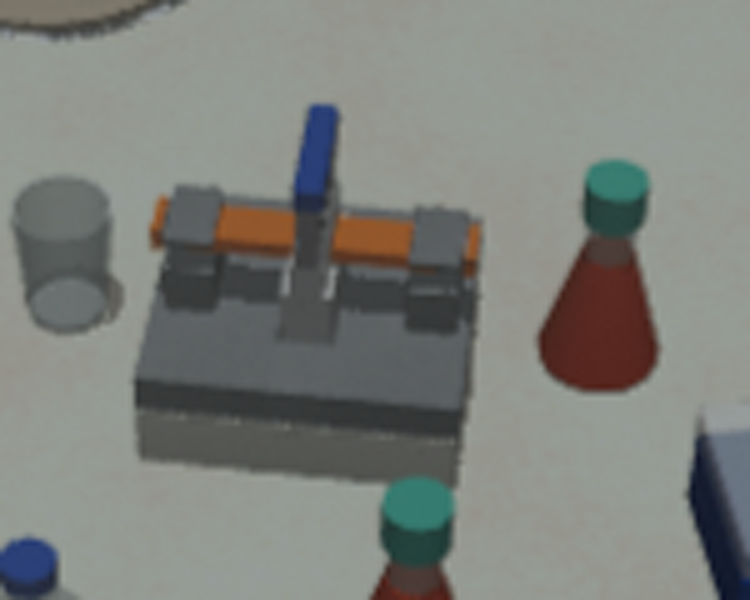

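View pics/side0c.png

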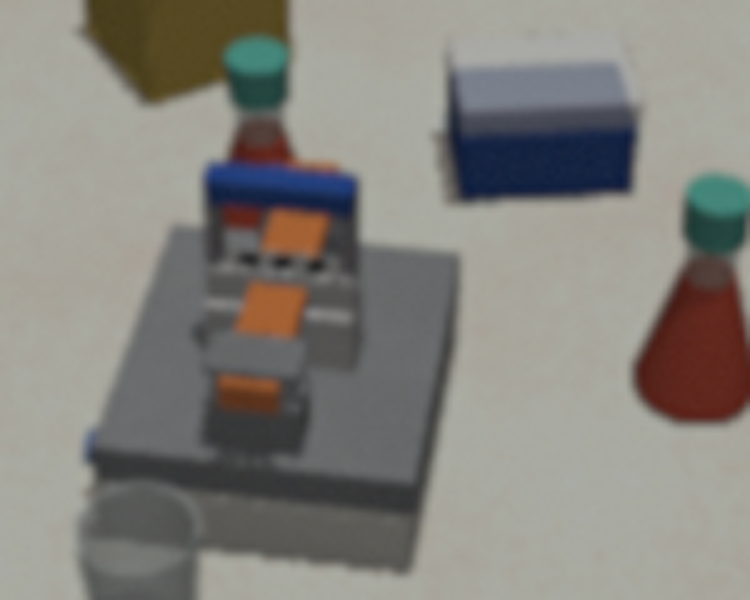

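```bash
python3 - <<'E'
from h import *
from scipy.optimize import least_squares
ms=camera_model('scene');md=camera_model('side')
X,Y=.085,.095
obs=[('s',(X,-Y,.07),(137,378)),('s',(X,Y,.07),(470,408)),('d',(-X,-Y,.07),(95,452)),('d',(X,-Y,.07),(420,487)),('d',(X,Y,.07),(460,255)),('d',(-X,Y,.07),(175,227)),('s',(X,-Y,0),(140,458)),
('s',(.04,0,.185),(310,190)),('s',(-.04,0,.185),(323,105)),('d',(-.04,0,.185),(209,168)),('d',(.04,0,.185),(356,179)),('d',(X,-Y,0),(410,572))]
def px(c,o): 
    x0=270 if c=='s' else 240
    return np.array([x0+(o[0]+.5)/5-.5,180+(o[1]+.5)/5-.5])
def f(p):
    r=R.from_euler('z',p[2]); out=[]
    for c,P,o in obs: out.append(proj(ms if c=='s' else md,r.apply(P)+[p[0],p[1],0])[0]-px(c,o))
    return np.ravel(out)
s=least_squares(f,[.52,.09,0],loss='soft_l1');print(s.x);print(f(s.x).reshape(-1,2).round(1))
print(manip.state()['t'])
E
```

```text
[ 0.5033712   0.08612839 -0.33278607]
[[-0.3  1.4]
 [-1.3  1.1]
 [-0.9 -1. ]
 [-0.7 -1.3]
 [-0.3 -0.9]
 [-1.3 -0.7]
 [-0.1  2.2]
 [-0.2  1.2]
 [ 0.3  0.5]
 [-1.2 -0.2]
 [ 0.2  0.4]
 [ 0.8  0.5]]
0.7
```

```bash
cat >>h.py <<'E'
BY=-0.333; BX=np.array([.5034,.0861])
def target_R(yaw,sgn=1):
    y=sgn*np.array([-np.sin(yaw),np.cos(yaw),0]); x=np.array([0,0,-1.]); z=np.cross(x,y)
    return R.from_matrix(np.c_[x,y,z])
def delta(p,Rt):
    s=manip.state(); R0=R.from_quat(s['eef_rot'])
    print('t',s['t'],'pos',s['ee_pos'].round(4),'F',np.round(s['ft_force'],1),'M',np.round(s['moment'],2),'w',round(s['grip_width'],3))
    print('rotvec tool',(R0.inv()*Rt).as_rotvec().round(4))
    print('shift in current tool axes',R0.inv().apply(np.array(p)-s['ee_pos']).round(4))
    print('shift in target tool axes',Rt.inv().apply(np.array(p)-s['ee_pos']).round(4))
E
python3 - <<'E'
from h import *
print(R.from_quat(manip.state()['eef_rot']).as_matrix().round(3))
for s in(1,-1): delta([.5034,.0861,.30],target_R(BY,s))
print(manip.state()['joint_positions'])
E
```

```text
[[ 0.     0.219  0.976]
 [ 0.     0.976 -0.219]
 [-1.     0.     0.   ]]
t 0.7 pos [0.1588 0.7074 0.2054] F [-0.1 -0.7  1.5] M [-0.    0.06 -0.03] w 0.998
rotvec tool [ 1.122e-01  1.000e-04 -0.000e+00]
shift in current tool axes [-0.0945 -0.5308  0.4723]
shift in target tool axes [-0.0946 -0.4745  0.5288]
t 0.7 pos [0.1588 0.7074 0.2054] F [-0.1 -0.7  1.5] M [-0.    0.06 -0.03] w 0.998
rotvec tool [-3.0294e+00  0.0000e+00  1.0000e-04]
shift in current tool axes [-0.0945 -0.5308  0.4723]
shift in target tool axes [-0.0946  0.4745 -0.5288]
[-1.42669255  0.59927792 -0.00249132  1.59938638  0.00181084  0.94292114
 -0.07979541]
```

Request:
step_arm --rows '[{"tx":-0.024,"wx":0.028},{"tx":-0.024,"wx":0.028},{"tx":-0.024,"wx":0.028},{"tx":-0.023,"wx":0.028},{"ty":-0.018,"tz":0.02},{"ty":-0.018,"tz":0.02},{"ty":-0.018,"tz":0.02},{"ty":-0.018,"tz":0.02},{"ty":-0.018,"tz":0.02},{"ty":-0.018,"tz":0.02}]' --grip 100

```text
invalid input at $.rows[0]: expected keys tx, ty, tz, wx, wy, wz
```

Request:
step_arm --rows '[{"ty":-0.022,"tz":0.025},{"ty":-0.022,"tz":0.025},{"ty":-0.022,"tz":0.025},{"ty":-0.022,"tz":0.025},{"ty":-0.022,"tz":0.025},{"ty":-0.022,"tz":0.025},{"ty":-0.022,"tz":0.025},{"ty":-0.022,"tz":0.025},{"ty":-0.022,"tz":0.025},{"ty":-0.022,"tz":0.025}]'

```text
invalid input at $.rows[0]: expected keys tx, ty, tz, wx, wy, wz
```

```bash
python3 - <<'E'
from h import *
delta([.5034,.0861,.30],target_R(BY,1))
E
```

```text
t 0.7 pos [0.1588 0.7074 0.2054] F [-0.1 -0.7  1.5] M [-0.    0.06 -0.03] w 0.998
rotvec tool [ 1.122e-01  1.000e-04 -0.000e+00]
shift in current tool axes [-0.0945 -0.5308  0.4723]
shift in target tool axes [-0.0946 -0.4745  0.5288]
```

All six keys are needed in each row.

Request:
step_arm --rows '[{"tx":-0.024,"ty":0,"tz":0,"wx":0.028,"wy":0,"wz":0},{"tx":-0.024,"ty":0,"tz":0,"wx":0.028,"wy":0,"wz":0},{"tx":-0.024,"ty":0,"tz":0,"wx":0.028,"wy":0,"wz":0},{"tx":-0.023,"ty":0,"tz":0,"wx":0.028,"wy":0,"wz":0},{"tx":0,"ty":-0.018,"tz":0.02,"wx":0,"wy":0,"wz":0},{"tx":0,"ty":-0.018,"tz":0.02,"wx":0,"wy":0,"wz":0},{"tx":0,"ty":-0.018,"tz":0.02,"wx":0,"wy":0,"wz":0},{"tx":0,"ty":-0.018,"tz":0.02,"wx":0,"wy":0,"wz":0},{"tx":0,"ty":-0.018,"tz":0.02,"wx":0,"wy":0,"wz":0},{"tx":0,"ty":-0.018,"tz":0.02,"wx":0,"wy":0,"wz":0}]' --grip 100

```text
t: 1.53
ee_pos: [0.2374, 0.5649, 0.3006]
eef_rot: [0.117, 0.697, -0.117, 0.697]
ft_force: [-0.3, 0.2, 0.0]
grip_width: 0.999
```

Request:
step_arm --rows '[{"tx":0,"ty":-0.022,"tz":0.025,"wx":0,"wy":0,"wz":0},{"tx":0,"ty":-0.022,"tz":0.025,"wx":0,"wy":0,"wz":0},{"tx":0,"ty":-0.022,"tz":0.025,"wx":0,"wy":0,"wz":0},{"tx":0,"ty":-0.022,"tz":0.025,"wx":0,"wy":0,"wz":0},{"tx":0,"ty":-0.022,"tz":0.025,"wx":0,"wy":0,"wz":0},{"tx":0,"ty":-0.022,"tz":0.025,"wx":0,"wy":0,"wz":0},{"tx":0,"ty":-0.022,"tz":0.025,"wx":0,"wy":0,"wz":0},{"tx":0,"ty":-0.022,"tz":0.025,"wx":0,"wy":0,"wz":0},{"tx":0,"ty":-0.022,"tz":0.025,"wx":0,"wy":0,"wz":0},{"tx":0,"ty":-0.022,"tz":0.025,"wx":0,"wy":0,"wz":0}]'

```text
t: 2.37
ee_pos: [0.4019, 0.275, 0.3008]
eef_rot: [0.117, 0.697, -0.117, 0.697]
ft_force: [0.2, -0.1, 0.2]
grip_width: 0.998
```

```bash
python3 - <<'E'
from h import *
delta([.5034,.0861,.30],target_R(BY,1))
E
```

```text
t 2.3667 pos [0.4019 0.275  0.3008] F [ 0.2 -0.1  0.2] M [-0.01 -0.04  0.02] w 0.998
rotvec tool [ 0.0003  0.0003 -0.0007]
shift in current tool axes [ 0.0007 -0.1454  0.1576]
shift in target tool axes [ 0.0008 -0.1453  0.1577]
```

Request:
step_arm --rows '[{"tx":0,"ty":-0.018,"tz":0.0195,"wx":0,"wy":0,"wz":0},{"tx":0,"ty":-0.018,"tz":0.0195,"wx":0,"wy":0,"wz":0},{"tx":0,"ty":-0.018,"tz":0.0195,"wx":0,"wy":0,"wz":0},{"tx":0,"ty":-0.018,"tz":0.0195,"wx":0,"wy":0,"wz":0},{"tx":0,"ty":-0.018,"tz":0.0195,"wx":0,"wy":0,"wz":0},{"tx":0,"ty":-0.018,"tz":0.0195,"wx":0,"wy":0,"wz":0},{"tx":0,"ty":-0.018,"tz":0.0195,"wx":0,"wy":0,"wz":0},{"tx":0,"ty":-0.018,"tz":0.0195,"wx":0,"wy":0,"wz":0},{"tx":0,"ty":0,"tz":0,"wx":0,"wy":0,"wz":0},{"tx":0,"ty":0,"tz":0,"wx":0,"wy":0,"wz":0}]'

```text
t: 3.2
ee_pos: [0.5021, 0.0883, 0.3006]
eef_rot: [0.118, 0.697, -0.118, 0.697]
ft_force: [0.0, 0.6, -0.9]
grip_width: 1.002
```

```bash
python3 - <<'E'
from h import *
m=camera_model('wrist'); im=get_image('wrist')[:,:,::-1].copy()
cv2.imwrite('pics/w1raw.png',im)
import pickle;pickle.dump(m,open('w1.pkl','wb'))
r=R.from_euler('z',BY)
def dr(P,c):
    for q in proj(m,r.apply(P)+[*BX,0]): cv2.circle(im,tuple(int(v) for v in q),3,c,1)
dr([[x,y,.07] for x in(-.085,.085) for y in (-.095,.095)],(0,255,0))
dr([[x,y,.185] for x in(-.04,.04) for y in (-.009,.009)],(0,255,255))
dr([[x,y,.127] for x in(-.025,.025) for y in (-.087,-.057,.057,.087)],(255,255,0))
cv2.imwrite('pics/w1.png',im)
delta([.5034,.0861,.30],target_R(BY,1))
E
```

```text
t 3.25 pos [0.5016 0.0895 0.3004] F [-0.8  0.5 -0.9] M [ 0.02 -0.01  0.01] w 0.997
rotvec tool [-0.0007 -0.0002 -0.0002]
shift in current tool axes [ 0.0004 -0.0026  0.0028]
shift in target tool axes [ 0.0004 -0.0026  0.0028]
```

View pics/w1.png

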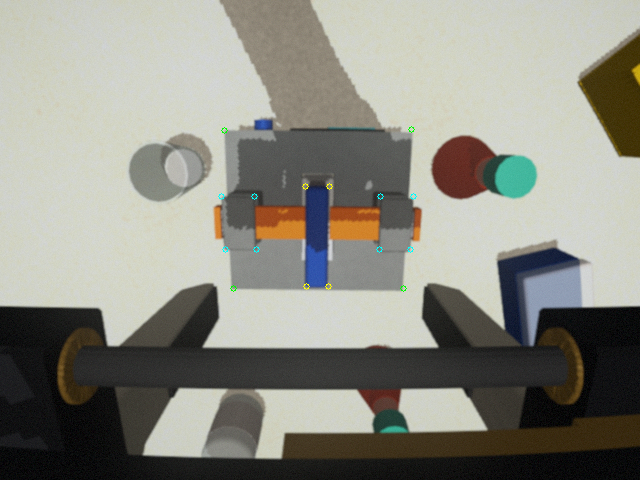

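```bash
python3 - <<'E'
from h import *
get_image('wrist')
delta([.5030,.0857,.176],target_R(BY,1))
# bar position from raw wrist pic
im=cv2.imread('pics/w1raw.png');import pickle;m=pickle.load(open('w1.pkl','rb'))
hsv=cv2.cvtColor(im,cv2.COLOR_BGR2HSV)
b=((abs(hsv[:,:,0].astype(int)-115)<12)&(hsv[:,:,1]>130)&(hsv[:,:,2]>110))
b[:180]=0;b[295:]=0;b[:,:290]=0;b[:,345:]=0
ys,xs=np.nonzero(b);print(ys.min(),ys.max())
for r0 in (195,215,235,255,275):
    x=xs[ys==r0];print(r0,x.min(),x.max(),[ (R.from_euler('z',-BY).apply(atz(m,[r0,c],.185)-[*BX,0])*1000).round(1)[:2] for c in(x.min()-.5,x.max()+.5)])
E
```

```text
t 3.3 pos [0.5014 0.0902 0.3004] F [ 0.3  1.2 -0.3] M [0.02 0.01 0.02] w 1.0
rotvec tool [ 0.0007 -0.0003 -0.0003]
shift in current tool axes [ 0.1244 -0.0038  0.0031]
shift in target tool axes [ 0.1244 -0.0037  0.003 ]
244 286Traceback (most recent call last):
  File "<stdin>", line 11, in <module>
    return umr_minimum(a, axis, None, out, keepdims, initial, where)
ValueError: zero-size array to reduction operation minimum which has no identity
```

```bash
python3 - <<'E'
from h import *
im=cv2.imread('pics/w1raw.png');import pickle;m=pickle.load(open('w1.pkl','rb'))
hsv=cv2.cvtColor(im,cv2.COLOR_BGR2HSV)
b=((abs(hsv[:,:,0].astype(int)-115)<15)&(hsv[:,:,1]>130)&(hsv[:,:,2]>50))
b[:180]=0;b[295:]=0;b[:,:290]=0;b[:,345:]=0
ys,xs=np.nonzero(b);print(ys.min(),ys.max())
for r0 in (195,215,235,255,275):
    x=xs[ys==r0];print(r0,x.min(),x.max(),[ (R.from_euler('z',-BY).apply(atz(m,[r0,c],.185)-[*BX,0])*1000).round(1)[:2] for c in(x.min()-.5,x.max()+.5)])
E
```

```text
187 286
195 307 327 [array([-33.4,  -8.2]), array([-33.4,   7.6])]
215 307 326 [array([-18.1,  -8.3]), array([-18.1,   6.9])]
235 307 326 [array([-2.5, -8.5]), array([-2.4,  6.9])]
255 306 326 [array([13.6, -9.5]), array([13.6,  7. ])]
275 306 326 [array([30.1, -9.7]), array([30.1,  7. ])]
```

Request:
step_arm --rows '[{"tx":0,"ty":-0.002,"tz":0.0015,"wx":0,"wy":0,"wz":0},{"tx":0,"ty":-0.0018,"tz":0.0015,"wx":0,"wy":0,"wz":0},{"tx":0.018,"ty":0,"tz":0,"wx":0,"wy":0,"wz":0},{"tx":0.018,"ty":0,"tz":0,"wx":0,"wy":0,"wz":0},{"tx":0.018,"ty":0,"tz":0,"wx":0,"wy":0,"wz":0},{"tx":0.018,"ty":0,"tz":0,"wx":0,"wy":0,"wz":0},{"tx":0.018,"ty":0,"tz":0,"wx":0,"wy":0,"wz":0},{"tx":0.018,"ty":0,"tz":0,"wx":0,"wy":0,"wz":0},{"tx":0.016,"ty":0,"tz":0,"wx":0,"wy":0,"wz":0},{"tx":0,"ty":0,"tz":0,"wx":0,"wy":0,"wz":0}]'

```text
t: 4.13
ee_pos: [0.5017, 0.0852, 0.1741]
eef_rot: [0.116, 0.699, -0.117, 0.696]
ft_force: [-0.1, -0.0, -0.5]
grip_width: 1.0
```

```bash
python3 - <<'E'
from h import *
cv2.imwrite('pics/w2.png',get_image('wrist')[:,:,::-1])
cv2.imwrite('pics/d2.png',cv2.resize(get_image('side')[170:310,230:380,::-1],None,fx=4,fy=4))
delta([.5031,.0855,.176],target_R(BY,1))
E
```

```text
t 4.2333 pos [0.5031 0.0852 0.1764] F [-0.4 -0.4  0.2] M [-0.01  0.02 -0.03] w 0.999
rotvec tool [ 0.0008 -0.0008  0.0006]
shift in current tool axes [ 0.0004  0.0003 -0.0001]
shift in target tool axes [ 0.0004  0.0003 -0.0001]
```

View pics/w2.png

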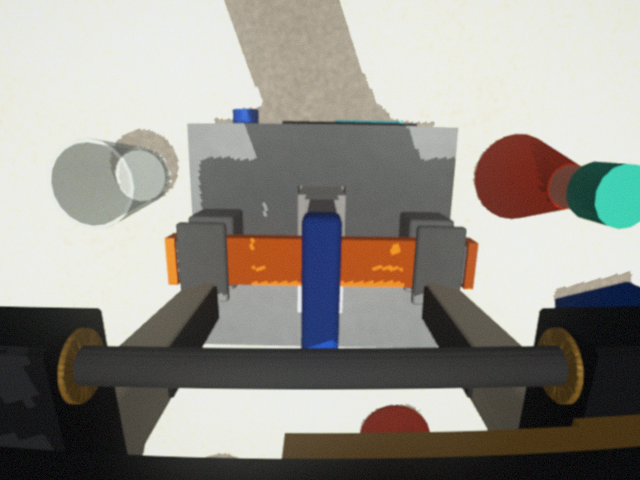

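View pics/d2.png

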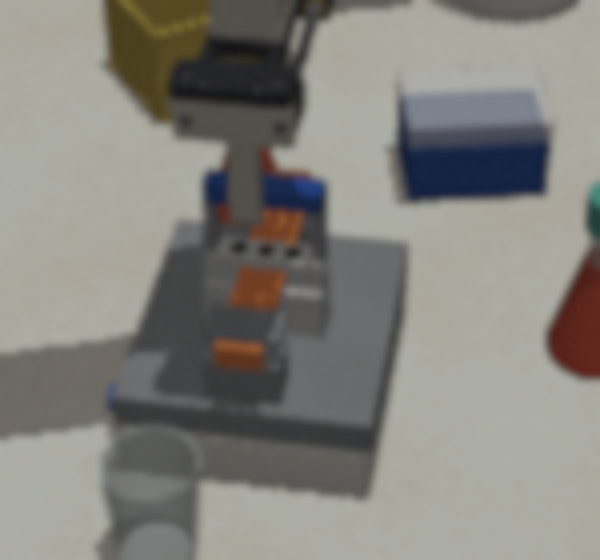

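The bar sits between the open fingers (wrist picture: bar columns 303–340, fingers at 215 and 425; the camera is offset). Closing now.

Request:
step_arm --rows '[{"tx":0,"ty":0,"tz":0,"wx":0,"wy":0,"wz":0},{"tx":0,"ty":0,"tz":0,"wx":0,"wy":0,"wz":0},{"tx":0,"ty":0,"tz":0,"wx":0,"wy":0,"wz":0},{"tx":0,"ty":0,"tz":0,"wx":0,"wy":0,"wz":0},{"tx":0,"ty":0,"tz":0,"wx":0,"wy":0,"wz":0},{"tx":0,"ty":0,"tz":0,"wx":0,"wy":0,"wz":0},{"tx":0,"ty":0,"tz":0,"wx":0,"wy":0,"wz":0},{"tx":0,"ty":0,"tz":0,"wx":0,"wy":0,"wz":0},{"tx":0,"ty":0,"tz":0,"wx":0,"wy":0,"wz":0},{"tx":0,"ty":0,"tz":0,"wx":0,"wy":0,"wz":0}]' --grip 0

```text
t: 5.07
ee_pos: [0.5033, 0.0849, 0.1764]
eef_rot: [0.117, 0.697, -0.117, 0.697]
ft_force: [0.6, -0.2, 0.5]
grip_width: 0.33
```

```bash
python3 - <<'E'
from h import *
delta([.5031,.0855,.176],target_R(BY,1))
E
```

```text
t 5.0667 pos [0.5033 0.0849 0.1764] F [ 0.6 -0.2  0.5] M [-0.    0.03  0.04] w 0.33
rotvec tool [0.0002 0.     0.    ]
shift in current tool axes [ 0.0004  0.0005 -0.0004]
shift in target tool axes [ 0.0004  0.0005 -0.0004]
```

Request:
step_arm --rows '[{"tx":0,"ty":0,"tz":0,"wx":0,"wy":0,"wz":0},{"tx":0,"ty":0,"tz":0,"wx":0,"wy":0,"wz":0},{"tx":0,"ty":0,"tz":0,"wx":0,"wy":0,"wz":0},{"tx":0,"ty":0,"tz":0,"wx":0,"wy":0,"wz":0},{"tx":0,"ty":0,"tz":0,"wx":0,"wy":0,"wz":0},{"tx":0,"ty":0,"tz":0,"wx":0,"wy":0,"wz":0},{"tx":0,"ty":0,"tz":0,"wx":0,"wy":0,"wz":0},{"tx":0,"ty":0,"tz":0,"wx":0,"wy":0,"wz":0},{"tx":0,"ty":0,"tz":0,"wx":0,"wy":0,"wz":0},{"tx":0,"ty":0,"tz":0,"wx":0,"wy":0,"wz":0}]'

```text
t: 5.9
ee_pos: [0.5034, 0.0849, 0.1764]
eef_rot: [0.117, 0.697, -0.117, 0.697]
ft_force: [-0.7, -0.4, 0.0]
grip_width: 0.003
```

```bash
python3 - <<'E'
from h import *
delta([.5031,.0855,.176],target_R(BY,1))
E
```

```text
t 5.9 pos [0.5034 0.0849 0.1764] F [-0.7 -0.4  0. ] M [-0.04  0.04  0.01] w 0.003
rotvec tool [0.0002 0.     0.    ]
shift in current tool axes [ 0.0004  0.0005 -0.0004]
shift in target tool axes [ 0.0004  0.0005 -0.0004]
```

```bash
python3 - <<'E'
from h import *
cv2.imwrite('pics/w3.png',get_image('wrist')[:,:,::-1])
cv2.imwrite('pics/d3.png',cv2.resize(get_image('side')[170:290,230:380,::-1],None,fx=5,fy=5))
cv2.imwrite('pics/s3.png',cv2.resize(get_image('scene')[160:280,270:420,::-1],None,fx=5,fy=5))
E
```

```text
(no output)
```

View pics/w3.png

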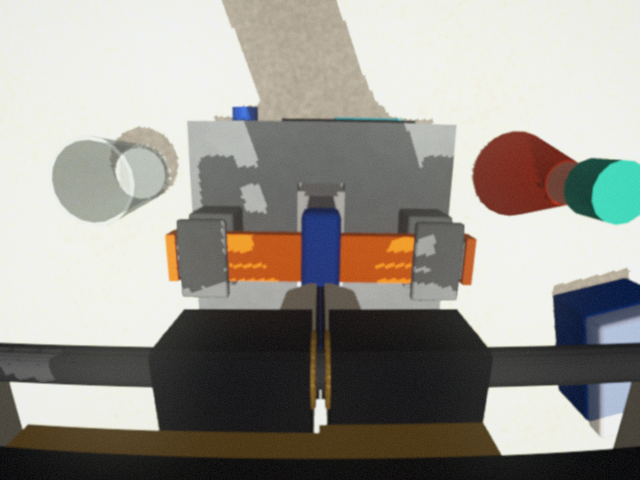

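View pics/d3.png

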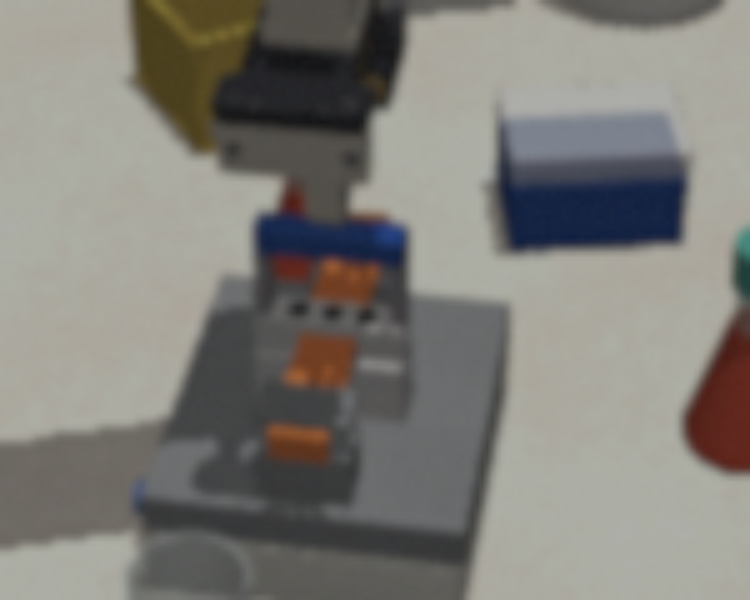

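View pics/s3.png

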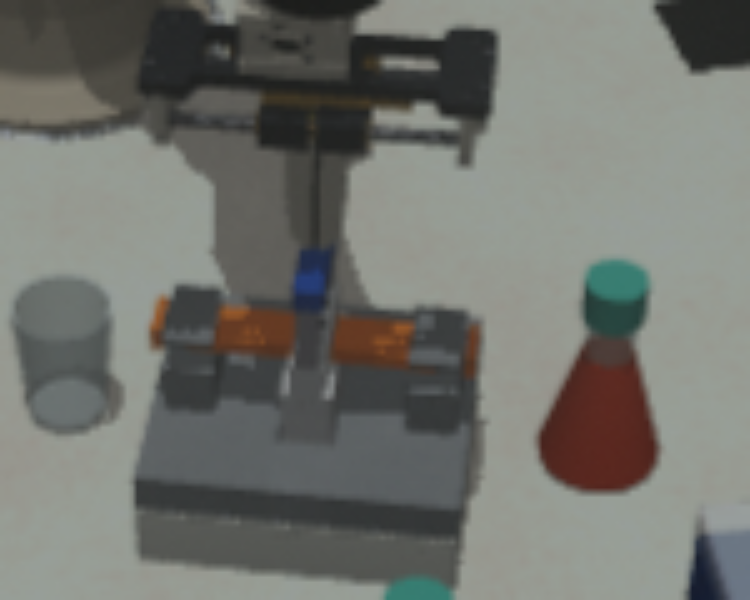

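```bash
python3 - <<'E'
from h import *
s=manip.state();p=s['ee_pos'];Rt=R.from_quat(s['eef_rot'])
for c in('wrist','scene','side'):
    m=camera_model(c)
    pts={'tcp':p,'tip':p+Rt.apply([.019,0,0]),'up20':p+Rt.apply([-.02,0,0]),'up65':p+Rt.apply([-.065,0,0])}
    r=R.from_euler('z',BY)
    for n,P in (('barc_top',(0,0,.185)),('bar-x',(-.04,0,.185)),('bar+x',(.04,0,.185))): pts[n]=r.apply(P)+[*BX,0]
    for k,v in pts.items():
        q=proj(m,v)[0]
        if c=='scene': print(c,k,q.round(1),((q-[270,160])*5).round())
        elif c=='side': print(c,k,q.round(1),((q-[230,170])*5).round())
        else: print(c,k,q.round(1), 'cam pos',ray(m,[0,0])[0].round(3))
E
```

```text
wrist tcp [319.6 289.2] cam pos [0.438 0.107 0.358]
wrist tip [319.6 276.5] cam pos [0.438 0.107 0.358]
wrist up20 [319.6 305.4] cam pos [0.438 0.107 0.358]
wrist up65 [319.5 359.2] cam pos [0.438 0.107 0.358]
wrist barc_top [322.1 295. ] cam pos [0.438 0.107 0.358]
wrist bar-x [322.3 210.4] cam pos [0.438 0.107 0.358]
wrist bar+x [321.9 370.1] cam pos [0.438 0.107 0.358]
scene tcp [332.5 212.2] [313. 261.]
scene tip [332.4 217.3] [312. 286.]
scene up20 [332.6 206.7] [313. 234.]
scene up65 [332.8 194.1] [314. 170.]
scene barc_top [333.  209.8] [315. 249.]
scene bar-x [334.5 201.1] [322. 206.]
scene bar+x [331.4 218.8] [307. 294.]
side tcp [295.6 217.4] [328. 237.]
side tip [295.8 223.2] [329. 266.]
side up20 [295.5 211.1] [327. 206.]
side up65 [295.1 196.4] [325. 132.]
side barc_top [295.5 214.4] [328. 222.]
side bar-x [280.2 213.1] [251. 215.]
side bar+x [311.  215.9] [405. 229.]
```

```bash
python3 - <<'E'
from h import *
s=manip.state();p=s['ee_pos'];Rt=R.from_quat(s['eef_rot'])
m=camera_model('side')
for y in(-.05,-.064):
  for x in(.019,0,-.02): q=proj(m,p+Rt.apply([x,y,0]))[0];print(y,x,q,(q-[230,170])*4)
im=cv2.imread('pics/w3.png');cv2.imwrite('pics/w3c.png',cv2.resize(im[190:340,220:420],None,fx=4,fy=4,interpolation=cv2.INTER_CUBIC))
im=cv2.imread('pics/w2.png');cv2.imwrite('pics/w2c.png',cv2.resize(im[190:340,220:420],None,fx=4,fy=4,interpolation=cv2.INTER_CUBIC))
print(manip.state()['joint_positions'].round(3), [n for n in dir(manip) if n[0]!='_'], manip.tip_reach)
E
```

```text
-0.05 0.019 [292.3397835  235.31514342] [249.35913398 261.26057369]
-0.05 0 [292.13231503 229.40209411] [248.52926011 237.60837644]
-0.05 -0.02 [291.90989752 223.03183633] [247.63959008 212.12734531]
-0.064 0.019 [291.32746081 238.84623149] [245.30984324 275.38492597]
-0.064 0 [291.10572344 232.91477652] [244.42289374 251.65910606]
-0.064 -0.02 [290.86791243 226.52283047] [243.47164974 226.09132187]
[-0.453  0.392  0.236  2.126 -0.15   0.639  1.125] ['IKError', 'hand_in', 'state', 'tip_reach'] 0.019
```

View pics/w3c.png

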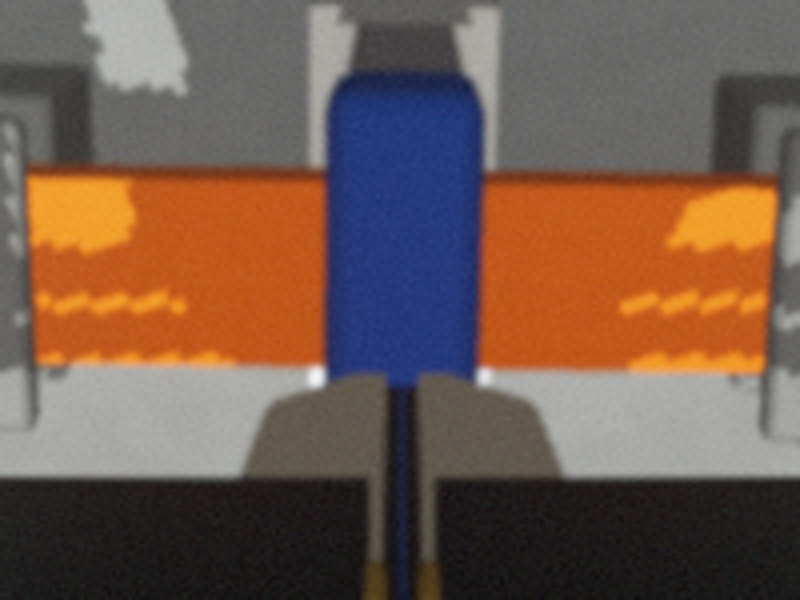

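```bash
python3 - <<'E'
from h import *
s=manip.state();p=s['ee_pos'];Rt=R.from_quat(s['eef_rot']);m=camera_model('wrist');print(m['mtx'][0,0],m['k1'])
for a in(.019,.0,-.01,-.015,-.02,-.03):
  print(a,[proj(m,p+Rt.apply([a,y,z]))[0].round(0) for y in(-.0465,.0465) for z in(-.0075,0.0075)])
im=cv2.imread('pics/w2.png');cv2.imwrite('pics/w2c.png',cv2.resize(im[270:420,100:300],None,fx=4,fy=4,interpolation=cv2.INTER_CUBIC))
E
```

```text
394.2771020135985 -0.07465622046201331
0.019 [array([232., 263.]), array([234., 289.]), array([407., 263.]), array([405., 290.])]
0.0 [array([224., 275.]), array([226., 303.]), array([415., 275.]), array([413., 303.])]
-0.01 [array([219., 281.]), array([221., 311.]), array([420., 282.]), array([418., 311.])]
-0.015 [array([216., 285.]), array([219., 316.]), array([423., 285.]), array([421., 316.])]
-0.02 [array([213., 289.]), array([216., 321.]), array([426., 289.]), array([423., 321.])]
-0.03 [array([207., 298.]), array([210., 331.]), array([432., 298.]), array([429., 331.])]
```

View pics/w2c.png

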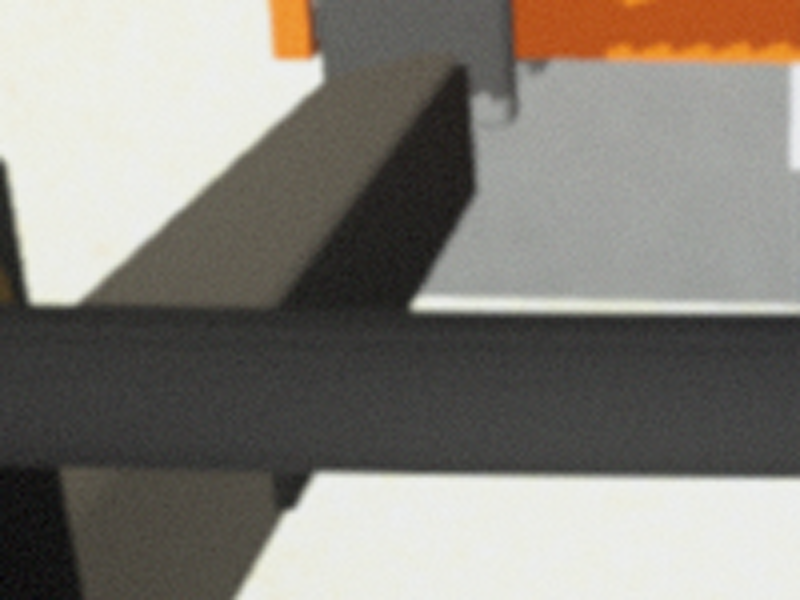

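The gripper shut without holding anything. In the wrist picture the real fingertips lie about 16 mm behind the reported TCP, at inner corners (215,286) and (218,317), and the side view agrees. That contradicts the stated 19 mm ahead. The tips are therefore about 7 mm above the bar, so I'll open and go about 36 mm lower.

Request:
step_arm --rows '[{"tx":0,"ty":0,"tz":0,"wx":0,"wy":0,"wz":0},{"tx":0,"ty":0,"tz":0,"wx":0,"wy":0,"wz":0},{"tx":0,"ty":0,"tz":0,"wx":0,"wy":0,"wz":0},{"tx":0,"ty":0,"tz":0,"wx":0,"wy":0,"wz":0},{"tx":0,"ty":0,"tz":0,"wx":0,"wy":0,"wz":0},{"tx":0,"ty":0,"tz":0,"wx":0,"wy":0,"wz":0},{"tx":0,"ty":0,"tz":0,"wx":0,"wy":0,"wz":0},{"tx":0,"ty":0,"tz":0,"wx":0,"wy":0,"wz":0},{"tx":0,"ty":0,"tz":0,"wx":0,"wy":0,"wz":0},{"tx":0,"ty":0,"tz":0,"wx":0,"wy":0,"wz":0}]' --grip 60

```text
t: 6.88
ee_pos: [0.5033, 0.0849, 0.1764]
eef_rot: [0.117, 0.697, -0.117, 0.697]
ft_force: [0.1, -0.8, 1.0]
grip_width: 0.593
```

Request:
step_arm --rows '[{"tx":0.006,"ty":0.0003,"tz":0,"wx":0,"wy":0,"wz":0},{"tx":0.006,"ty":0,"tz":0,"wx":0,"wy":0,"wz":0},{"tx":0.006,"ty":0,"tz":0,"wx":0,"wy":0,"wz":0},{"tx":0.006,"ty":0,"tz":0,"wx":0,"wy":0,"wz":0},{"tx":0.006,"ty":0,"tz":0,"wx":0,"wy":0,"wz":0},{"tx":0.006,"ty":0,"tz":0,"wx":0,"wy":0,"wz":0},{"tx":0,"ty":0,"tz":0,"wx":0,"wy":0,"wz":0},{"tx":0,"ty":0,"tz":0,"wx":0,"wy":0,"wz":0},{"tx":0,"ty":0,"tz":0,"wx":0,"wy":0,"wz":0},{"tx":0,"ty":0,"tz":0,"wx":0,"wy":0,"wz":0}]'

```text
t: 7.72
ee_pos: [0.5036, 0.0852, 0.1407]
eef_rot: [0.117, 0.697, -0.117, 0.697]
ft_force: [0.2, -0.1, 0.4]
grip_width: 0.6
```

```bash
python3 - <<'E'
from h import *
cv2.imwrite('pics/w4.png',get_image('wrist')[:,:,::-1])
cv2.imwrite('pics/d4.png',cv2.resize(get_image('side')[170:290,230:380,::-1],None,fx=5,fy=5))
delta([.5031,.0855,.176],target_R(BY,1))
E
```

```text
t 7.8167 pos [0.5036 0.0852 0.1407] F [-0.3  1.1  0.2] M [-0.02  0.02 -0.01] w 0.602
rotvec tool [ 0.0002  0.0005 -0.0004]
shift in current tool axes [-0.0353  0.0001 -0.0006]
shift in target tool axes [-0.0353  0.0001 -0.0006]
```

View pics/w4.png

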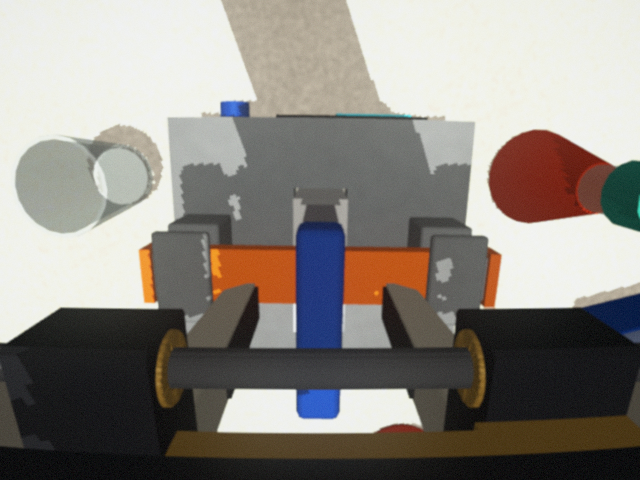

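View pics/d4.png

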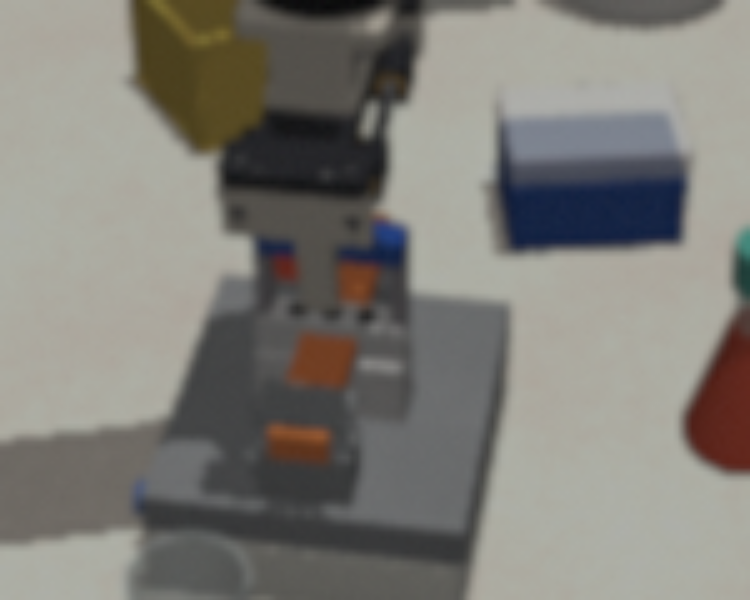

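Request:
step_arm --rows '[{"tx":0,"ty":0,"tz":0,"wx":0,"wy":0,"wz":0},{"tx":0,"ty":0,"tz":0,"wx":0,"wy":0,"wz":0},{"tx":0,"ty":0,"tz":0,"wx":0,"wy":0,"wz":0},{"tx":0,"ty":0,"tz":0,"wx":0,"wy":0,"wz":0},{"tx":0,"ty":0,"tz":0,"wx":0,"wy":0,"wz":0},{"tx":0,"ty":0,"tz":0,"wx":0,"wy":0,"wz":0},{"tx":0,"ty":0,"tz":0,"wx":0,"wy":0,"wz":0},{"tx":0,"ty":0,"tz":0,"wx":0,"wy":0,"wz":0},{"tx":0,"ty":0,"tz":0,"wx":0,"wy":0,"wz":0},{"tx":0,"ty":0,"tz":0,"wx":0,"wy":0,"wz":0}]' --grip 0

```text
t: 8.65
ee_pos: [0.5034, 0.0851, 0.1404]
eef_rot: [0.117, 0.697, -0.117, 0.697]
ft_force: [-0.3, -1.3, 0.9]
grip_width: 0.191
```

```bash
python3 - <<'E'
from h import *
delta([.5031,.0855,.176],target_R(BY,1))
E
```

```text
t 8.65 pos [0.5034 0.0851 0.1404] F [-0.3 -1.3  0.9] M [-0.14 -0.02 -0.04] w 0.191
rotvec tool [0.0002 0.     0.0001]
shift in current tool axes [-0.0356  0.0002 -0.0004]
shift in target tool axes [-0.0356  0.0002 -0.0004]
```

Request:
step_arm --rows '[{"tx":-0.0001,"ty":0.0015,"tz":0,"wx":0,"wy":0,"wz":-0.0165},{"tx":-0.0001,"ty":0.0015,"tz":0,"wx":0,"wy":0,"wz":-0.0165},{"tx":-0.0001,"ty":0.0015,"tz":0,"wx":0,"wy":0,"wz":-0.0165},{"tx":-0.0002,"ty":0.0015,"tz":0,"wx":0,"wy":0,"wz":-0.0165},{"tx":-0.0002,"ty":0.0014,"tz":0,"wx":0,"wy":0,"wz":-0.0165},{"tx":0,"ty":0,"tz":0,"wx":0,"wy":0,"wz":0},{"tx":0,"ty":0,"tz":0,"wx":0,"wy":0,"wz":0},{"tx":0,"ty":0,"tz":0,"wx":0,"wy":0,"wz":0},{"tx":0,"ty":0,"tz":0,"wx":0,"wy":0,"wz":0},{"tx":0,"ty":0,"tz":0,"wx":0,"wy":0,"wz":0}]'

```text
t: 9.48
ee_pos: [0.5056, 0.0915, 0.1409]
eef_rot: [0.087, 0.702, -0.147, 0.692]
ft_force: [-0.8, -4.4, 1.4]
grip_width: 0.191
```

```bash
cat >>h.py <<'E'
def lean():
    s=manip.state(); b=R.from_euler('z',-BY)
    print('t',round(s['t'],2),'pos bath mm',(b.apply(s['ee_pos']-[.5034,.0851,.1404])*1000).round(1),'F bath',b.apply(s['ft_force']).round(1),'M',b.apply(s['moment']).round(2),'rotvec tool',(target_R(BY).inv()*R.from_quat(s['eef_rot'])).as_rotvec().round(4),'w',round(s['grip_width'],3))
E
python3 -c "
from h import *
lean()"
```

```text
t 9.48 pos bath mm [-0.   6.8  0.5] F bath [ 0.6 -4.5  1.4] M [-1.5  -0.33  0.01] rotvec tool [-0.0002  0.0001 -0.0848] w 0.191
```

Request:
step_arm --rows '[{"tx":-0.0002,"ty":0.0013,"tz":0,"wx":0,"wy":0,"wz":-0.014},{"tx":-0.0002,"ty":0.0013,"tz":0,"wx":0,"wy":0,"wz":-0.014},{"tx":-0.0002,"ty":0.0013,"tz":0,"wx":0,"wy":0,"wz":-0.014},{"tx":-0.0002,"ty":0.0013,"tz":0,"wx":0,"wy":0,"wz":-0.014},{"tx":0,"ty":0,"tz":0,"wx":0,"wy":0,"wz":0},{"tx":0,"ty":0,"tz":0,"wx":0,"wy":0,"wz":0},{"tx":0,"ty":0,"tz":0,"wx":0,"wy":0,"wz":0},{"tx":0,"ty":0,"tz":0,"wx":0,"wy":0,"wz":0},{"tx":0,"ty":0,"tz":0,"wx":0,"wy":0,"wz":0},{"tx":0,"ty":0,"tz":0,"wx":0,"wy":0,"wz":0}]'

```text
t: 10.32
ee_pos: [0.5071, 0.0962, 0.1409]
eef_rot: [0.068, 0.704, -0.166, 0.687]
ft_force: [-0.0, -6.2, -2.1]
grip_width: 0.193
```

```bash
python3 -c "
from h import *
lean()
cv2.imwrite('pics/w5.png',get_image('wrist')[:,:,::-1])
cv2.imwrite('pics/s5.png',cv2.resize(get_image('scene')[180:270,270:390,::-1],None,fx=6,fy=6))"
```

```text
t 10.32 pos bath mm [-0.2 11.7  0.5] F bath [ 2.  -5.9 -2.1] M [-1.36 -0.37  0.03] rotvec tool [ 1.000e-04  5.000e-04 -1.414e-01] w 0.193
```

View pics/w5.png

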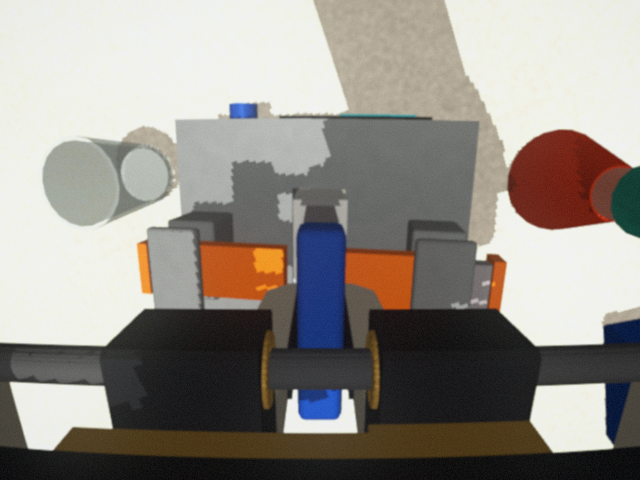

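View pics/s5.png

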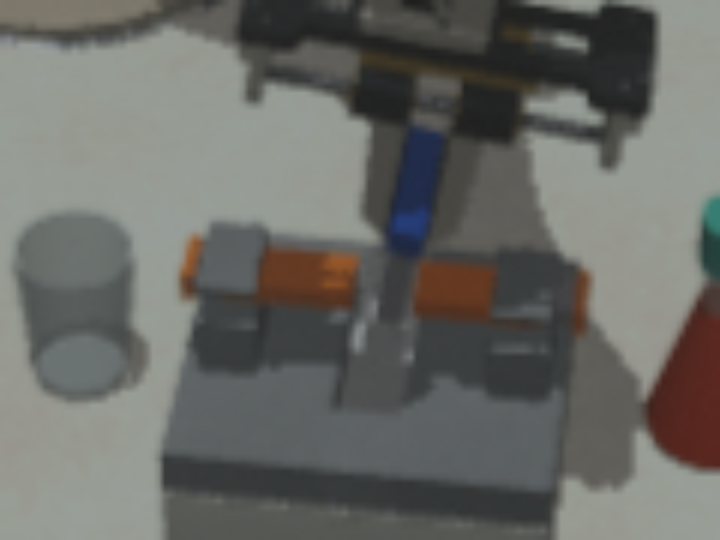

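Request:
step_arm --rows '[{"tx":0.0002,"ty":-0.0013,"tz":0,"wx":0,"wy":0,"wz":0.0155},{"tx":0.0002,"ty":-0.0013,"tz":0,"wx":0,"wy":0,"wz":0.0155},{"tx":0.0002,"ty":-0.0013,"tz":0,"wx":0,"wy":0,"wz":0.0155},{"tx":0.0002,"ty":-0.0013,"tz":0,"wx":0,"wy":0,"wz":0.0155},{"tx":0.0001,"ty":-0.0013,"tz":0,"wx":0,"wy":0,"wz":0.0155},{"tx":0.0001,"ty":-0.0013,"tz":0,"wx":0,"wy":0,"wz":0.0155},{"tx":0.0001,"ty":-0.0013,"tz":0,"wx":0,"wy":0,"wz":0.0155},{"tx":0.0001,"ty":-0.0013,"tz":0,"wx":0,"wy":0,"wz":0.0155},{"tx":0.0001,"ty":-0.0013,"tz":0,"wx":0,"wy":0,"wz":0.0165},{"tx":0,"ty":0,"tz":0,"wx":0,"wy":0,"wz":0}]'

```text
t: 11.25
ee_pos: [0.5035, 0.0852, 0.1408]
eef_rot: [0.119, 0.697, -0.116, 0.697]
ft_force: [0.1, -0.5, -5.9]
grip_width: 0.195
```

```bash
python3 -c "
from h import *
lean()"
```

```text
t 11.25 pos bath mm [0.  0.1 0.4] F bath [ 0.2 -0.4 -5.9] M [-0.12  0.04  0.01] rotvec tool [0.0012 0.0001 0.0034] w 0.195
```

Request:
step_arm --rows '[{"tx":-0.0001,"ty":-0.0014,"tz":0,"wx":0,"wy":0,"wz":0.0165},{"tx":-0.0001,"ty":-0.0014,"tz":0,"wx":0,"wy":0,"wz":0.0165},{"tx":-0.0001,"ty":-0.0014,"tz":0,"wx":0,"wy":0,"wz":0.0165},{"tx":-0.0002,"ty":-0.0014,"tz":0,"wx":0,"wy":0,"wz":0.0165},{"tx":-0.0002,"ty":-0.0013,"tz":0,"wx":0,"wy":0,"wz":0.0165},{"tx":0,"ty":0,"tz":0,"wx":0,"wy":0,"wz":0},{"tx":0,"ty":0,"tz":0,"wx":0,"wy":0,"wz":0},{"tx":0,"ty":0,"tz":0,"wx":0,"wy":0,"wz":0},{"tx":0,"ty":0,"tz":0,"wx":0,"wy":0,"wz":0},{"tx":0,"ty":0,"tz":0,"wx":0,"wy":0,"wz":0}]'

```text
t: 12.08
ee_pos: [0.5014, 0.0796, 0.1412]
eef_rot: [0.146, 0.692, -0.088, 0.702]
ft_force: [0.0, 2.4, -4.9]
grip_width: 0.19
```

```bash
python3 -c "
from h import *
lean()"
```

```text
t 12.08 pos bath mm [-0.  -5.8  0.8] F bath [-0.8  2.2 -4.9] M [ 0.03  0.14 -0.01] rotvec tool [-0.0006  0.      0.0842] w 0.19
```

Request:
step_arm --rows '[{"tx":0.0001,"ty":-0.0015,"tz":0,"wx":0,"wy":0,"wz":0.0145},{"tx":0.0001,"ty":-0.0015,"tz":0,"wx":0,"wy":0,"wz":0.0145},{"tx":-0.0001,"ty":-0.0015,"tz":0,"wx":0,"wy":0,"wz":0.0145},{"tx":-0.0001,"ty":-0.0015,"tz":0,"wx":0,"wy":0,"wz":0.0145},{"tx":0,"ty":0,"tz":0,"wx":0,"wy":0,"wz":0},{"tx":0,"ty":0,"tz":0,"wx":0,"wy":0,"wz":0},{"tx":0,"ty":0,"tz":0,"wx":0,"wy":0,"wz":0},{"tx":0,"ty":0,"tz":0,"wx":0,"wy":0,"wz":0},{"tx":0,"ty":0,"tz":0,"wx":0,"wy":0,"wz":0},{"tx":0,"ty":0,"tz":0,"wx":0,"wy":0,"wz":0}]'

```text
t: 12.92
ee_pos: [0.4999, 0.0742, 0.1408]
eef_rot: [0.166, 0.687, -0.067, 0.704]
ft_force: [0.8, 5.4, 1.4]
grip_width: 0.192
```

```bash
python3 -c "
from h import *
lean()
cv2.imwrite('pics/w6.png',get_image('wrist')[:,:,::-1])
cv2.imwrite('pics/s6.png',cv2.resize(get_image('scene')[180:270,270:390,::-1],None,fx=6,fy=6))"
```

```text
t 12.92 pos bath mm [  0.2 -11.4   0.4] F bath [-1.   5.4  1.4] M [1.04 0.42 0.01] rotvec tool [-0.0006 -0.0006  0.1431] w 0.192
```

View pics/w6.png

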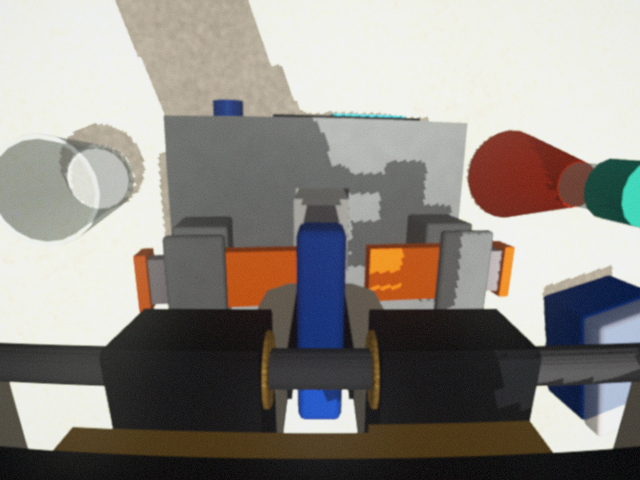

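View pics/s6.png

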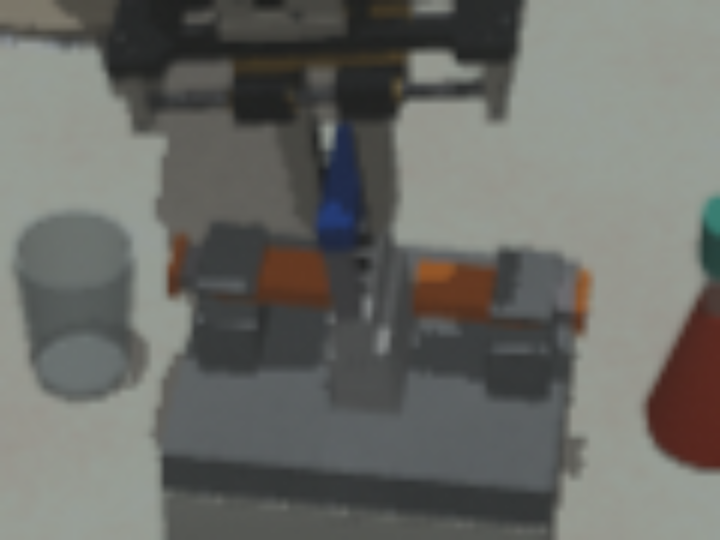

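Request:
step_arm --rows '[{"tx":0.0001,"ty":0.0013,"tz":0,"wx":0,"wy":0,"wz":-0.0159},{"tx":0.0001,"ty":0.0013,"tz":0,"wx":0,"wy":0,"wz":-0.0159},{"tx":0.0001,"ty":0.0013,"tz":0,"wx":0,"wy":0,"wz":-0.0159},{"tx":0.0001,"ty":0.0013,"tz":0,"wx":0,"wy":0,"wz":-0.0159},{"tx":0,"ty":0.0013,"tz":0,"wx":0,"wy":0,"wz":-0.0159},{"tx":0,"ty":0.0013,"tz":0,"wx":0,"wy":0,"wz":-0.0159},{"tx":0,"ty":0.0013,"tz":0,"wx":0,"wy":0,"wz":-0.0159},{"tx":0,"ty":0.0013,"tz":0,"wx":0,"wy":0,"wz":-0.0159},{"tx":0,"ty":0.0013,"tz":0,"wx":0,"wy":0,"wz":-0.0159},{"tx":0,"ty":0,"tz":0,"wx":0,"wy":0,"wz":0}]'

```text
t: 13.85
ee_pos: [0.5034, 0.0857, 0.1408]
eef_rot: [0.116, 0.698, -0.117, 0.697]
ft_force: [-0.4, 0.8, -6.0]
grip_width: 0.189
```

```bash
python3 -c "
from h import *
cv2.imwrite('pics/w7.png',get_image('wrist')[:,:,::-1])
lean()
m=camera_model('wrist')
for y in (-.02,-.016,-.011,.011,.016,.02): print(y,[proj(m,R.from_euler('z',BY).apply([x,y,.121])+[*BX,0])[0].round(0) for x in(-.015,.015)])
im=cv2.imread('pics/w7.png');cv2.imwrite('pics/w7c.png',cv2.resize(im[190:340,220:420],None,fx=4,fy=4,interpolation=cv2.INTER_CUBIC))"
```

```text
t 13.9 pos bath mm [-0.2  0.3  0.5] F bath [-0.4 -0.6 -5.7] M [ 0.01  0.02 -0.07] rotvec tool [-0.0015  0.0001 -0.0012] w 0.191
-0.02 [array([283., 249.]), array([284., 302.])]
-0.016 [array([291., 249.]), array([292., 302.])]
-0.011 [array([300., 249.]), array([301., 302.])]
0.011 [array([342., 249.]), array([341., 302.])]
0.016 [array([351., 249.]), array([350., 302.])]
0.02 [array([359., 249.]), array([357., 302.])]
```

View pics/w7c.png

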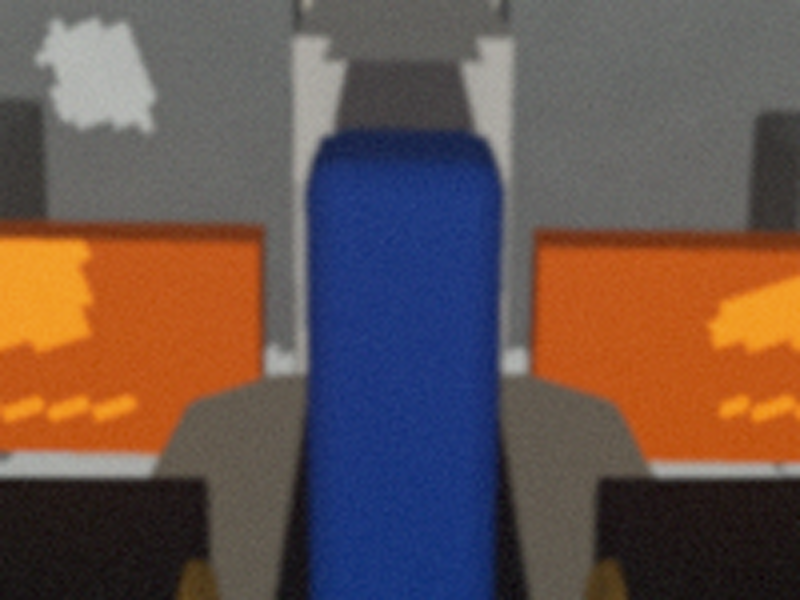

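Both orange tips now stand visibly clear of the shoulders: the right tip is at column 286, the left at 353, and the shoulders run from 294 to 348. I'll lift straight up, slowly at first.

Request:
step_arm --rows '[{"tx":-0.003,"ty":0,"tz":0,"wx":0,"wy":0,"wz":0},{"tx":-0.003,"ty":0,"tz":0,"wx":0,"wy":0,"wz":0},{"tx":-0.003,"ty":0,"tz":0,"wx":0,"wy":0,"wz":0},{"tx":-0.003,"ty":0,"tz":0,"wx":0,"wy":0,"wz":0},{"tx":-0.003,"ty":0,"tz":0,"wx":0,"wy":0,"wz":0},{"tx":-0.003,"ty":0,"tz":0,"wx":0,"wy":0,"wz":0},{"tx":-0.003,"ty":0,"tz":0,"wx":0,"wy":0,"wz":0},{"tx":-0.003,"ty":0,"tz":0,"wx":0,"wy":0,"wz":0},{"tx":0,"ty":0,"tz":0,"wx":0,"wy":0,"wz":0},{"tx":0,"ty":0,"tz":0,"wx":0,"wy":0,"wz":0}]'

```text
t: 14.73
ee_pos: [0.5034, 0.085, 0.1653]
eef_rot: [0.117, 0.697, -0.117, 0.697]
ft_force: [0.0, 0.0, -5.5]
grip_width: 0.194
```

```bash
python3 -c "
from h import *
lean()"
```

```text
t 14.73 pos bath mm [ 0.1 -0.1 24.9] F bath [ 0.   0.  -5.5] M [-0.01 -0.01 -0.01] rotvec tool [-0.0002 -0.0004 -0.0003] w 0.194
```

Request:
step_arm --rows '[{"tx":-0.011,"ty":0,"tz":0,"wx":0,"wy":0,"wz":0},{"tx":-0.011,"ty":0,"tz":0,"wx":0,"wy":0,"wz":0},{"tx":-0.011,"ty":0,"tz":0,"wx":0,"wy":0,"wz":0},{"tx":-0.011,"ty":0,"tz":0,"wx":0,"wy":0,"wz":0},{"tx":-0.011,"ty":0,"tz":0,"wx":0,"wy":0,"wz":0},{"tx":-0.011,"ty":0,"tz":0,"wx":0,"wy":0,"wz":0},{"tx":-0.01,"ty":0,"tz":0,"wx":0,"wy":0,"wz":0},{"tx":-0.006,"ty":0,"tz":0,"wx":0,"wy":0,"wz":0},{"tx":0,"ty":0,"tz":0,"wx":0,"wy":0,"wz":0},{"tx":0,"ty":0,"tz":0,"wx":0,"wy":0,"wz":0}]'

```text
t: 15.57
ee_pos: [0.5033, 0.085, 0.247]
eef_rot: [0.117, 0.697, -0.117, 0.697]
ft_force: [-0.3, 1.0, -5.9]
grip_width: 0.193
```

Request:
step_arm --rows '[{"tx":0,"ty":0,"tz":0,"wx":0,"wy":0,"wz":0},{"tx":0,"ty":0,"tz":0,"wx":0,"wy":0,"wz":0},{"tx":0,"ty":0,"tz":0,"wx":0,"wy":0,"wz":0},{"tx":0,"ty":0,"tz":0,"wx":0,"wy":0,"wz":0},{"tx":0,"ty":0,"tz":0,"wx":0,"wy":0,"wz":0},{"tx":0,"ty":0,"tz":0,"wx":0,"wy":0,"wz":0},{"tx":0,"ty":0,"tz":0,"wx":0,"wy":0,"wz":0},{"tx":0,"ty":0,"tz":0,"wx":0,"wy":0,"wz":0},{"tx":0,"ty":0,"tz":0,"wx":0,"wy":0,"wz":0},{"tx":0,"ty":0,"tz":0,"wx":0,"wy":0,"wz":0}]'

```text
t: 16.4
ee_pos: [0.5034, 0.0849, 0.2471]
eef_rot: [0.117, 0.697, -0.117, 0.697]
ft_force: [-0.3, 0.0, -5.9]
grip_width: 0.194
```

```bash
python3 -c "
from h import *
lean()
cv2.imwrite('pics/s8.png',get_image('scene')[:,:,::-1])
cv2.imwrite('pics/d8.png',cv2.resize(get_image('side')[150:290,230:400,::-1],None,fx=4,fy=4))
lean()"
```

```text
t 16.4 pos bath mm [  0.   -0.2 106.7] F bath [-0.3 -0.1 -5.9] M [0.03 0.02 0.  ] rotvec tool [-0.0002 -0.0001 -0.0006] w 0.194
t 16.5 pos bath mm [ 0.000e+00 -1.000e-01  1.067e+02] F bath [-0.5 -0.4 -6.3] M [ 0.05  0.02 -0.05] rotvec tool [-0.0001 -0.0001 -0.0006] w 0.191
```

View pics/s8.png

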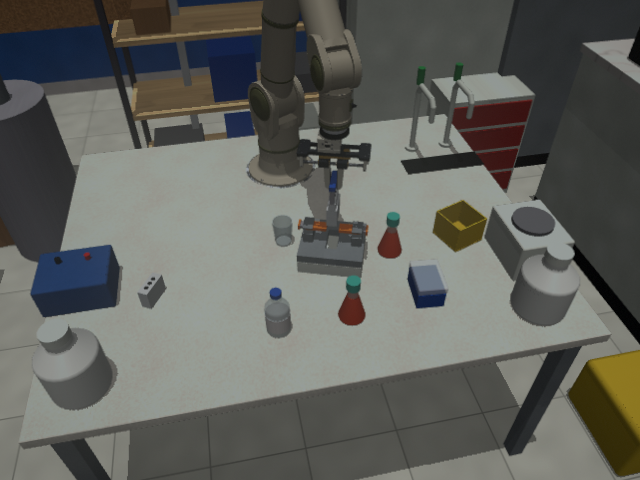

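View pics/d8.png

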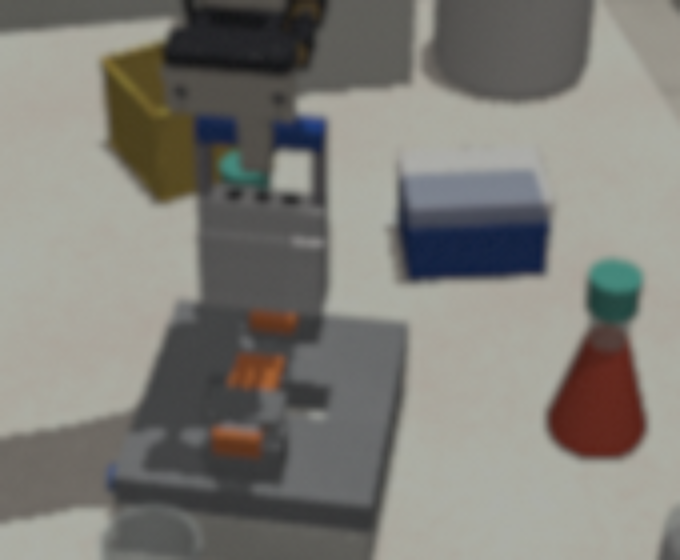

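```bash
python3 -c "
from h import *
print(manip.hand_in()); lean()"
```

```text
the job is handed in; nothing more can be done
None
the job is handed in; nothing more can be done
```

I rocked the block free of both jaws, lifted it upright, and handed the job in at about 16.5 s with the block still in the gripper. `hand_in` gives no verdict, so I don't know the official result.

- **Rocking:** I leaned the block about 0.14 rad against the left jaw, then about 0.14 rad against the right. Sideways force was about 5–6 N. The wrist picture then put both jaws roughly 6–8 mm back (jaw positions cannot be read directly), with a visible gap on both sides of the shoulders.
- **Lift:** I raised it 107 mm straight up with no sign of jamming; the load was only the block's weight of about 6 N.
- **Last checks:**
  - The underside is about 152 mm above the bench, worked out from the lift height.
  - Tilt is below 0.01 rad, and the block is over the well to within about 1–2 mm.
  - Opening is 0.19, which is the 18 mm bar, and the arm is still.
  - The pictures show the block clear of the bath and the bystanders apparently unmoved.
- **What disagreed:** The first grip closed on air. The pictures showed the fingertips about 16 mm behind the reported TCP, not the stated 19 mm ahead. I opened, went 36 mm lower and gripped the bar without disturbing anything.

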